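Reset the tripped heater breaker under its spring-loaded cover

TASK

A breaker in the heater supply box has tripped. Press down the release tab on the front of the box so that the cover springs up, gently push the cover right back until it rests fully open, then press the one reset button that stands proud back in, fully home like its two neighbours. Do it all by touch with the fingertips: do not grip or lift anything, leave the loose things round the box where they are, and leave the cover open.

Things in the scene. Friction and masses are not known exactly. Their poses are not given: they have to be found in the camera images.
- supply_box: grey box screwed to the bench, 130 (x) by 210 (y) by 50 mm high; origin at the centre of its underside, -x is its front (latch side). The shut cover's upper face is 58 mm above the bench. Under the cover a panel lies 36 mm above the bench, 14 mm below the rim; the opening spans x -57 to +49 mm, y -97 to +97 mm. Connectors and lugs stand out 19 mm at both y sides.
- tab_press (a point): press point: centre of the ribbed top of the black release tab, a rocking paddle 44 mm wide (y), in the middle of the box's front; at rest 95 mm in front of the box's origin, 42.5 mm above the bench, 33 mm in front of the cover's edge. The paddle's free edge is 15 mm further front; its hook, which holds the cover, stands 16 mm higher, 21 mm behind the point, and tilts 4 mm forward on pressing.
- tab (a joint): rocking of the release tab, rad: 0 at rest, 0.30 pressed to its stop (press point 7.5 mm lower). It lets the cover go at about 0.22 (5.5 mm down); at the press point it takes about 1.2 N to start and 4.5 N to reach the stop. It springs back when left.
- cover (a joint): angle of the cover, rad: 0 shut and latched, about 0.75 where its spring lifts it within a second of release, 1.57 upright, 2.0 fully open, leaning back on its stop. Left below upright it falls back to 0.75; left past about 1.75 it sinks open and stays. It takes about 1 N at the edge to push, more if fast (damped hinge). Over 30 N on it counts as gripping or forcing it.
- cover_hinge (a point): middle of the cover's hinge axis, which runs along the box's y, 60 mm behind the box's origin (+x) and 54 mm above the bench. At cover angle q the cover's edge lies 122*cos(q) mm toward the box's front (-x) and 122*sin(q) mm above this point.
- cover_edge (a point): middle of the cover's free front edge, at half its thickness; moves with the cover. The cover is 122 mm from hinge to edge, 204 mm wide (y), 8 mm thick: grey frame, clear window. A steel keeper 30 mm wide stands 5 mm out from the edge here. The raised edge can be pushed up and back along its arc with the flank of a fingertip in front of it, the tip some 20 mm below the edge.
- reset_a_top (a point): centre of the top of reset button a: round, white, 16 mm across, in a steel six-sided nut 23 mm across on the panel. Three alike stand in a row along the box's y, 52 mm apart, 12 mm in front of the box's origin, in any order. Tripped, the top is 50 mm above the bench (14 mm above the panel); pressed home 42 mm (1 mm above the nut).
- reset_b_top (a point): the same for reset button b
- reset_c_top (a point): the same for reset button c
- reset_a (a joint): travel of reset button a, m: 0 tripped and standing proud, 0.008 pressed home. It moves against about 2.5 N and stays where it is left. The tripped one reads below 0.001, the others about 0.008.
- reset_b (a joint): the same for reset button b
- reset_c (a joint): the same for reset button c
- screwdriver_mid (a point): bystander: loose screwdriver with a black handle, 200x29x26 mm, lying at the left (+y) of the box; point 10 mm up at its middle
- spare_plug_mid (a point): bystander: loose orange thermocouple plug, 69x17x12 mm, lying in front of the box's left front corner; point 10 mm up at its middle
- bushing_mid (a point): bystander: loose brass bushing, 36 mm across, 30 mm high, standing at the right of the box; point 10 mm up on its axis
- knob_mid (a point): bystander: loose black star knob, 48 mm across, 26 mm high, at the right (-y) of the box; point 10 mm up on its axis

How it is judged:
On the way, in this order (a step that is already met when the one before it is completed fails the run):
1. the release tab is pressed down while the cover is still shut (value of joint tab above 0.12 rad and value of joint cover below 0.15 rad).
2. the cover springs up by itself, not carried by the fingers (value of joint cover between 0.5 and 1.2 rad and contact force between the fingers and cover below 0.5 N), for 0.2 s.
3. the cover is pushed fully open (value of joint cover above 1.85 rad), for 0.2 s.
4. the proud reset button is pressed home (value of joint reset_a above 0.007 m), for 0.2 s.
At the end, for the whole second after the job is handed in: the cover rests open (beyond 1.85 of 2.0 rad), all three reset buttons are pressed home (7 of 8 mm or more) and the tab has sprung back (value of joint cover above 1.85 rad and value of joint each of reset_a, reset_b, reset_c above 0.007 m and value of joint tab below 0.05 rad); the robot touches nothing.
It fails at once if a loose bystander is moved more than 25 mm (distance of any of screwdriver_mid, spare_plug_mid, bushing_mid, knob_mid from where it was at the start of the episode above 0.025 m).
It fails at once if a loose bystander is lifted (height (world z) of any of screwdriver_mid, spare_plug_mid, bushing_mid, knob_mid above 0.022 m).
It fails at once if the cover is gripped hard or forced (contact force between the fingers and cover above 30 N).
It also fails if it takes over 51 s, if anything falls off the work surface, if the arm or the gripper's body presses on something with over 40 N, if the wrist force passes 120 N, or if a joint passes its speed limit or range.

ROBOT

A 6-joint arm with a two-finger parallel gripper is mounted at the origin on a cart in front of the work surface, level with it; the furniture and walls round the work are solid. World frame = base frame: x ahead of the robot, y to its left, z up, the work surface at z = 0. Lengths are in m, angles in rad, forces in N, time in s.
With the tool pointing down it reaches from about 0.375 to 0.9 m from the base axis. Payload 3.1 kg.
Tool frame: the origin (TCP) lies between the finger pads; the fingertips stand 22 mm ahead of it and the grasp point (between the pads) lies 3 mm ahead of it; z points along the fingers, y is the direction in which the jaws open and shut (so a half turn about z gives the same grasp; the last joint's range is limited). The gripper opens to 87 mm and grips with 3 to 60 N. Pads are 19 mm wide; open, the fingers measure 117 mm over their backs; the gripper's body (75 mm by 190 mm) begins 51 mm behind the grasp point.
Start: joints at [0.93, 0.527, 1.433, -0, 1.181, -0.178], TCP at [0.278, 0.56, 0.21] pointing down, gripper open.
Joint ranges: [-3.08, 3.08], [-0.75, 2.2], [0.22, 2.44], [-1.43, 4.57], [0, 2.65], [-2.85, 2.85]. Speed limits (rad/s): [2.79, 2.79, 3.14, 3.14, 3.14, 3.14].

INTERFACE

Orientations are given as a unit quaternion [x, y, z, w].
In Python, from rig import get_obs, camera, get_calibration, hand_in, search_frame gives the robot as it stands.
- The arm moves only by the shell command python3 -m jog 'ROWS' [FORCE]. ROWS is JSON, a list of rows, each an object with "grip": the closure in counts, from 0 (fully open) to 255 (shut); "travel": the shift along the world's x, y, z in cm, a list of three; "twist": the turn about the world's z in degrees. A call has 1 to 8 rows; each row shifts and turns the commanded pose from where the row before left it; what a row does not reach is not made up. A row lasts 1/10 s, in which the tool goes at most 50 mm and 8.59 degrees, less where a joint would pass 70% of its speed; a pose out of reach is approached as far as the arm can. A call is refused whole if a number of a shift passes 5 or a number of a turn 8.59, either way. A call with a gripper value outside its range is refused whole. The fingers move at their own pace and stop on an object; FORCE is the grip in N (left out, the last holds). Time passes only in rows, so rows that do not move let the fingers close. It gives the time, the measured TCP pose, the force and the opening at its end, in the units of the state.
- get_obs(): the state, without advancing time (a new reading comes with each control period).
- camera(name): name is "side" or "top"; returns the picture (400x640x3 uint8, red, green, blue); there is no depth.
- get_calibration(name): a dict with "fx", "fy", "cx", "cy" (pixels), "k1" (the pictures are not rectified: a ray, as slopes to the right and down, at radius r is drawn at 1 + k1 r^2 times it, then the intrinsics apply), "R" (3x3) and "t" (3): a world point X has camera coordinates R X + t. Camera axes: x right, y down, z forward; pixel columns grow to the right and rows downward; lengths in m; the calibration is good to about 2 mm. A picture is of the moment at which its call begins. get_calibration takes no time and is no camera call.
- hand_in(): hands the job in, once; it reports no verdict.
Trained networks look in the newest picture that a camera, given by its name, has taken for a name from the list of things; names that differ only in an ending like _2 or _b are one class to them, and where a whole thing is asked for, a point or a joint stands for the part that bears it (a point fixed in the world has none). Each returns a list of dicts, best first, with "p" (0 to 1); they miss things now and then, are a little off and sometimes report something else, mostly with a low value. They report only what shows in the picture. A call takes as long as a camera call.
- search_frame(target, camera): "at" ([x, y, z] in m, in world coordinates, good to about 4 mm: the middle of the surface that is visible of it).
The state is a dict: "time": time; "q": joint angles; "joint_velocities": joint speeds; "joint_torque": joint torques, N m; "position": TCP position; "tool_rot": TCP orientation; "ft_force": force on the tool from outside, world axes, zero at the start; "moment": the same for the moment, N m; "grip_width": finger opening in m.
Only numpy, scipy, OpenCV 4.12 (cv2) and the standard library are available. Lean on these libraries where they do the work, as an engineer would, in place of code of your own. Each camera call takes 0.05 s, during which the arm holds its last target. There are 200 camera calls.

## Working session

There is one attempt and no reset: what is moved stays moved. The work goes in short steps, Python scripts to look and compute and a shell command to move; the robot and the scene stay as the last step left them, time stands still between calls to the robot, and variables do not carry over. Pictures are saved under pics/ and viewed, about 8 in all and at most 12, crops included, and the job is handed in when it is done.

```bash
mkdir -p pics; ls
python3 - <<'E'
from rig import *
import cv2,numpy as np
o=get_obs();print({k:np.round(v,3).tolist() for k,v in o.items()})
for c in("top","side"):
    im=camera(c);cv2.imwrite(f"pics/{c}0.png",im[:,:,::-1])
    k=get_calibration(c);print(c,k)
    for n in("supply_box","tab_press","cover_edge","cover_hinge","reset_a_top","screwdriver_mid","spare_plug_mid","bushing_mid","knob_mid"):
        try:print(n,[(np.round(d["at"],3).tolist(),round(d["p"],2)) for d in search_frame(n,c)[:4]])
        except Exception as e:print(n,e)
E
```

```text
pics
{'time': 0.0, 'q': [0.93, 0.528, 1.434, -0.0, 1.181, -0.179], 'joint_velocities': [-0.001, 0.001, 0.0, 0.001, 0.001, -0.001], 'joint_torque': [-0.001, -44.004, -17.659, 0.063, 0.058, -0.0], 'position': [0.278, 0.559, 0.209], 'tool_rot': [0.229, 0.973, -0.001, -0.0], 'ft_force': [-0.263, 0.08, -0.192], 'moment': [0.004, 0.011, 0.037], 'grip_width': 0.087}
top {'fx': 457.18667607073644, 'fy': 457.18667607073644, 'cx': 323.69559839775735, 'cy': 197.0434580526553, 'k1': -0.07929506788627613, 'R': array([[-0.01987525, -0.99920034, -0.03469374],
       [-0.99490929,  0.02319499, -0.09806885],
       [ 0.09879515,  0.03256798, -0.99457471]]), 't': array([0.18748045, 0.56221288, 0.85864022])}
supply_box [([0.56, 0.173, 0.054], 0.94)]
tab_press [([0.485, 0.158, 0.043], 0.88)]
cover_edge [([0.571, 0.181, 0.051], 0.97)]
cover_hinge [([0.566, 0.18, 0.057], 0.74)]
reset_a_top []
screwdriver_mid []
spare_plug_mid [([0.447, 0.246, 0.012], 0.65)]
bushing_mid [([0.66, 0.052, 0.033], 0.81)]
knob_mid [([0.576, 0.022, 0.015], 0.85)]
side {'fx': 396.18664471882505, 'fy': 396.18664471882505, 'cx': 316.17213859488595, 'cy': 200.12230586955624, 'k1': 0.024012187246487796, 'R': array([[-0.98766596, -0.15651547, -0.00434303],
       [-0.09336772,  0.61099532, -0.78610889],
       [ 0.12569178, -0.77600749, -0.61807277]]), 't': array([0.5871608 , 0.02592895, 0.94027658])}
supply_box [([0.563, 0.221, 0.05], 0.71)]
tab_press [([0.487, 0.164, 0.047], 0.62), ([0.582, 0.023, 0.022], 0.52)]
cover_edge [([0.566, 0.197, 0.054], 0.84)]
cover_hinge [([0.56, 0.195, 0.053], 0.68)]
reset_a_top []
screwdriver_mid [([0.479, 0.342, 0.016], 0.96)]
spare_plug_mid [([0.484, 0.168, 0.041], 0.72)]
bushing_mid [([0.67, 0.045, 0.026], 0.39)]
knob_mid [([0.583, 0.023, 0.023], 0.42)]
```

View pics/top0.png

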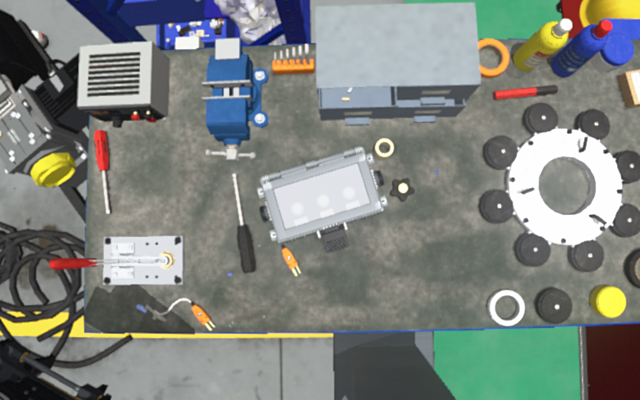

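View pics/side0.png

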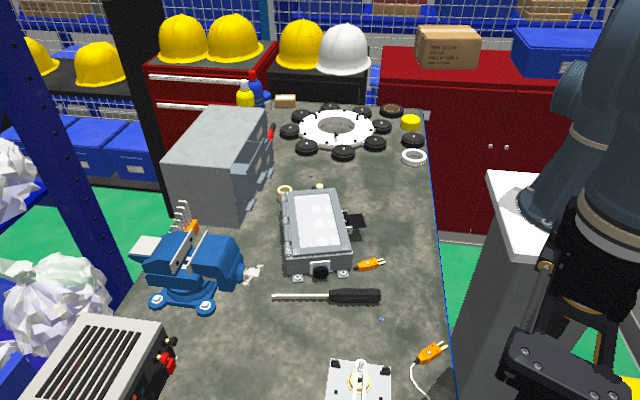

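The top view shows the box centred near (322,192), with its tab at (332,237) and its yaw about +14°. The plug is at (290,260), the knob at (402,188), the bushing at (385,147) and the screwdriver near (243,222). Next I'll overlay a model of the box to refine its pose.

```bash
cat > h.py <<'E'
import numpy as np,cv2
from rig import *
def proj(P,c):
    k=get_calibration(c);C=np.atleast_2d(P)@np.array(k["R"]).T+k["t"]
    s=C[:,:2]/C[:,2:];s=s*(1+k["k1"]*(s**2).sum(1,keepdims=True))
    return s*[k["fx"],k["fy"]]+[k["cx"],k["cy"]]
def box2w(P,pose):
    x,y,t=pose;c,s=np.cos(t),np.sin(t);P=np.atleast_2d(np.array(P,float))
    return np.c_[x+c*P[:,0]-s*P[:,1],y+s*P[:,0]+c*P[:,1],P[:,2]]
E
python3 - <<'E'
from h import *
pose=(.575,.183,np.radians(14.5))
out=[]
for c,(x0,y0,w,h) in(("top",(240,135,180,145)),("side",(260,165,130,125))):
    S=4 if c=="top" else 4
    im=cv2.imread(f"pics/{c}0.png")[y0:y0+h,x0:x0+w];im=cv2.resize(im,None,fx=S,fy=S,interpolation=cv2.INTER_CUBIC)
    def poly(P,col):
        q=((proj(box2w(P,pose),c)-[x0,y0]+.5)*S).astype(int);cv2.polylines(im,[q],True,col,1)
    poly([[-.062,-.102,.058],[-.062,.102,.058],[.06,.102,.058],[.06,-.102,.058]],(0,0,255))
    poly([[-.110,-.022,.0425],[-.110,.022,.0425],[-.08,.022,.0425],[-.08,-.022,.0425]],(0,255,0))
    for y in(-.052,0,.052):poly([[-.012-.006,y,.042],[-.012+.006,y,.042]],(255,0,0))
    cv2.imwrite(f"pics/{c}1.png",im)
E
```

```text
(no output)
```

View pics/top1.png

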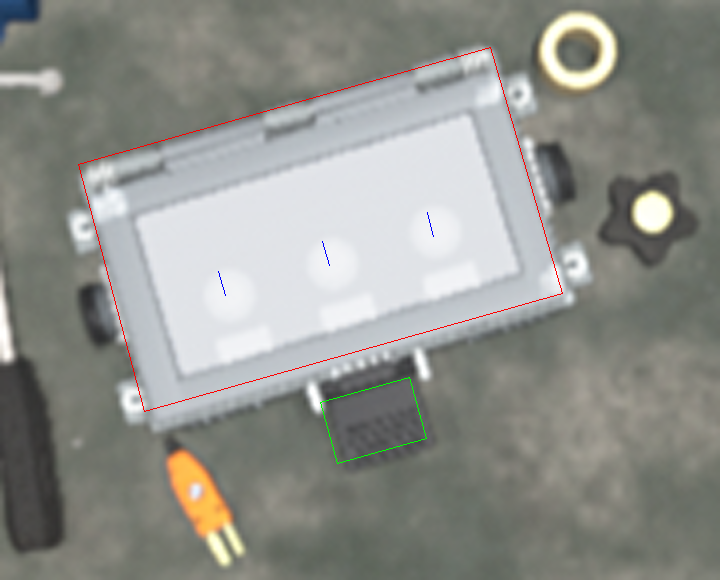

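```bash
python3 -m jog '[{"grip":255,"travel":[1.96,-4.05,0],"twist":5.1},{"grip":255,"travel":[1.96,-4.05,0],"twist":5.1},{"grip":255,"travel":[1.96,-4.05,0],"twist":5.1},{"grip":255,"travel":[1.96,-4.05,0],"twist":5.1},{"grip":255,"travel":[1.96,-4.05,0],"twist":5.1},{"grip":255,"travel":[1.96,-4.05,0],"twist":5.1},{"grip":255,"travel":[1.96,-4.05,0],"twist":5.1},{"grip":255,"travel":[1.96,-4.05,0],"twist":5.3}]' 20
```

```text
time: 1.8
position: [0.436, 0.2339, 0.2105]
tool_rot: [-0.128, 0.992, 0.0, 0.0]
ft_force: [0.4, -0.1, 0.5]
grip_width: 0.0308
```

```bash
python3 -m jog '[{"grip":255,"travel":[1.96,-4.05,0],"twist":0},{"grip":255,"travel":[1.96,-4.05,0],"twist":0},{"grip":255,"travel":[0,0,-3],"twist":0},{"grip":255,"travel":[0,0,-3],"twist":0},{"grip":255,"travel":[0,0,-3],"twist":0},{"grip":255,"travel":[0,0,-2],"twist":0},{"grip":255,"travel":[0,0,0],"twist":0},{"grip":255,"travel":[0,0,0],"twist":0}]'; python3 -c "
from h import *
print({k:np.round(v,4).tolist() for k,v in get_obs().items()})
im=camera('top')[:,:,::-1];cv2.imwrite('pics/top2.png',cv2.resize(im[135:280,240:420],None,fx=4,fy=4))
im=camera('side')[:,:,::-1];cv2.imwrite('pics/side2.png',cv2.resize(im[140:300,240:440],None,fx=4,fy=4,interpolation=2))"
```

```text
time: 2.6
position: [0.4747, 0.1546, 0.1004]
tool_rot: [-0.127, 0.992, -0.0, -0.0]
ft_force: [0.1, -0.3, 0.5]
grip_width: 0.0003
{'time': 2.6, 'q': [0.0906, 0.5336, 1.8465, -0.0, 0.7616, -1.734], 'joint_velocities': [0.0034, -0.0269, -0.0148, -0.0004, -0.0006, -0.0018], 'joint_torque': [-0.0758, -35.9352, -9.8894, -0.0355, 0.1047, 0.0008], 'position': [0.4747, 0.1546, 0.1004], 'tool_rot': [-0.1266, 0.992, -0.0, -0.0001], 'ft_force': [0.0778, -0.2557, 0.4823], 'moment': [0.0918, -0.0614, -0.0062], 'grip_width': 0.0003}
```

View pics/side2.png

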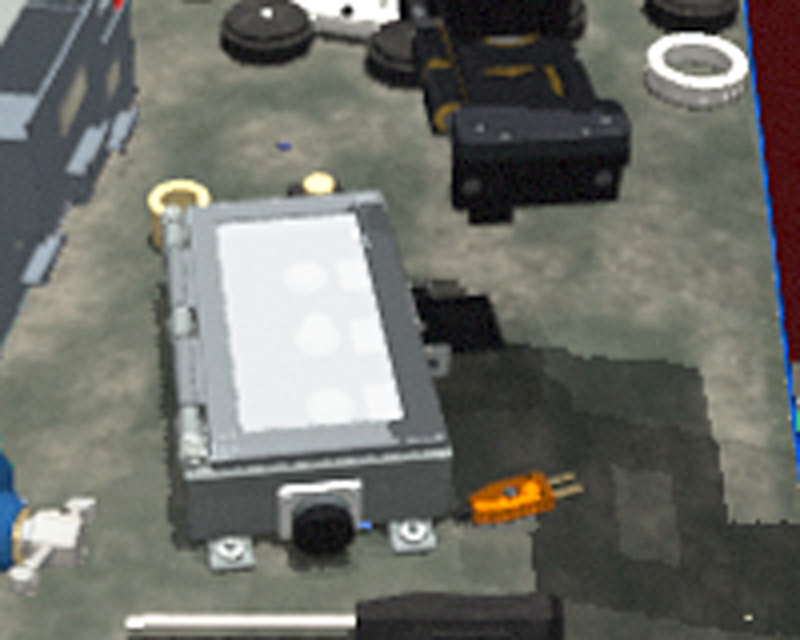

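The gripper body shows at about (540,155) and its fingertip at about (490,215) in the crop, with the tab at (455,315). I'll check the tip against its projection.

```bash
python3 -c "
from h import *
p=np.array(get_obs()['position'])
for n,P in dict(tip=p-[0,0,.022],tcp=p,body=p+[0,0,.048],tab=box2w([-.095,0,.0425],(.5715,.18,np.radians(14.5)))[0]).items():
  print(n,(proj(P,'side')[0]-[240,140])*4,(proj(P,'top')[0]-[240,135])*4)"
```

```text
tip [481.92738885 266.46859632] [380.24505681 434.62220479]
tcp [484.69139818 233.35729597] [379.75128121 434.79193536]
body [491.06822765 157.13864878] [378.5755288  435.19607828]
tab [469.92112173 320.75586894] [377.65794538 426.06617167]
```

View pics/top2.png

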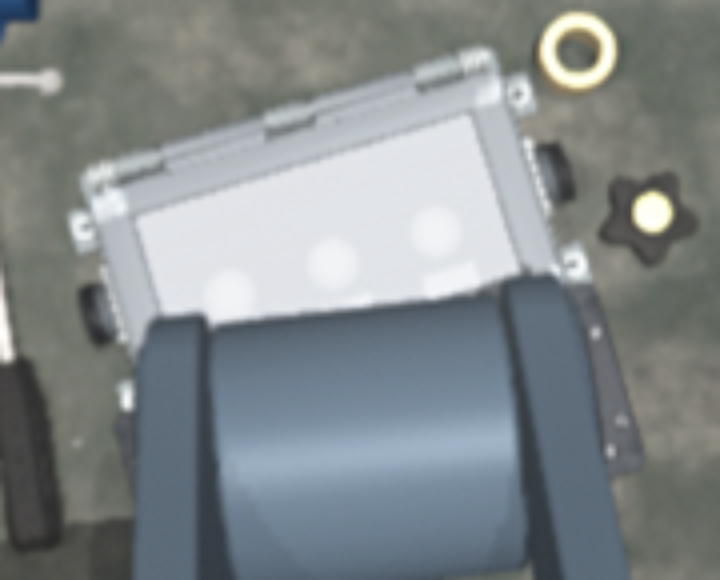

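```bash
python3 -c "
from h import *
p=np.array(get_obs()['position'])
def f(a):return np.round((proj(a,'side')-[240,140])*4).tolist()
t=np.radians(14.5)
for z in (.048,.1): print('body near end',z,f(box2w([[-.0375,.095,p[2]+z],[.0375,.095,p[2]+z]],(p[0],p[1],t))))
for z in (-.022,0,.02): print('finger near',z,f(box2w([[-.0095,.015,p[2]+z],[.0095,.015,p[2]+z]],(p[0],p[1],t))))
im=camera('side')[:,:,::-1];im=cv2.resize(im[165:225,330:405],None,fx=8,fy=8,interpolation=2)
im=np.clip(im.astype(float)*2.2,0,255).astype('uint8');cv2.imwrite('pics/side3.png',im)"
```

```text
body near end 0.048 [[613.0, 273.0], [448.0, 284.0]]
body near end 0.1 [[627.0, 180.0], [455.0, 190.0]]
finger near -0.022 [[505.0, 284.0], [469.0, 286.0]]
finger near 0 [[509.0, 250.0], [472.0, 253.0]]
finger near 0.02 [[512.0, 219.0], [474.0, 221.0]]
```

View pics/side3.png

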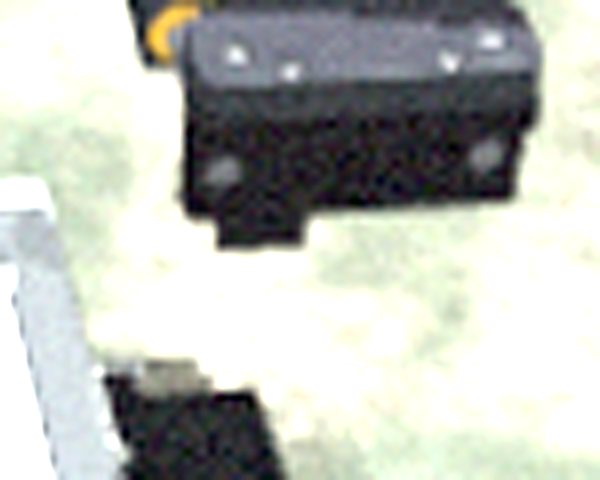

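```bash
python3 -c "
from h import *
p=np.array(get_obs()['position']);t=np.radians(14.5);print(get_obs()['time'],p)
for dz in (0,.04):
 for z in (.048,.1): print(dz,'body right end',z,((proj(box2w([[-.0375,-.095,p[2]+z+dz],[.0375,-.095,p[2]+z+dz]],(p[0],p[1],t)),'top')-[240,135])*4).round().tolist())
print('plug',proj([.447,.246,.01],'side'),proj([.576,.022,.026],'side'))
# start picture: gripper location
print('start tip', proj([.278,.56,.188],'side'),proj([.278,.56,.258],'side'))"
```

```text
2.75 [0.47557154 0.1547289  0.101542  ]
0 body right end 0.048 [[623.0, 460.0], [572.0, 287.0]]
0 body right end 0.1 [[639.0, 463.0], [585.0, 277.0]]
0.04 body right end 0.048 [[635.0, 462.0], [582.0, 279.0]]
0.04 body right end 0.1 [[654.0, 465.0], [596.0, 268.0]]
plug [[369.32132444 262.95069011]] [[322.1216032  186.02709508]]
start tip [[527.82274792 383.64764124]] [[551.46876593 346.5794803 ]]
```

View pics/side1.png

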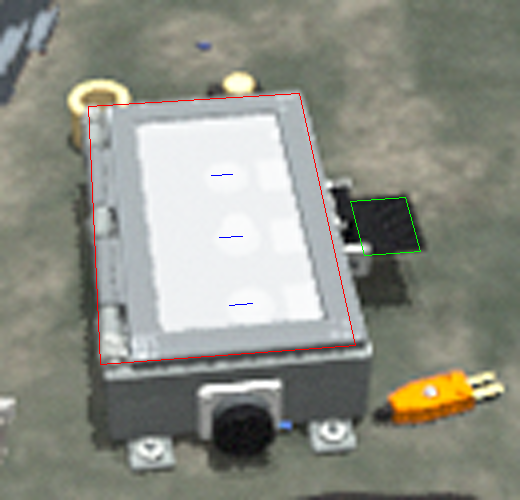

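The top view puts the tool where it is reported. The side view makes it look about 40 mm higher. I'll settle it by touch and lower slowly while watching the force.

```bash
python3 -m jog '[{"grip":255,"travel":[0,0,-0.6],"twist":0},{"grip":255,"travel":[0,0,-0.7],"twist":0},{"grip":255,"travel":[0,0,-0.7],"twist":0},{"grip":255,"travel":[0,0,-0.7],"twist":0},{"grip":255,"travel":[0,0,0],"twist":0},{"grip":255,"travel":[0,0,0],"twist":0}]';python3 -c "
from h import *
im=camera('side')[:,:,::-1];im=cv2.resize(im[120:250,290:450],None,fx=5,fy=4.6,interpolation=2)
im=np.clip(im.astype(float)*1.8,0,255).astype('uint8');cv2.imwrite('pics/side4.png',im)"
```

```text
time: 3.35
position: [0.4742, 0.1545, 0.0728]
tool_rot: [-0.127, 0.992, 0.0, -0.0]
ft_force: [-0.6, -0.3, -1.1]
grip_width: 0.0003
```

View pics/side4.png

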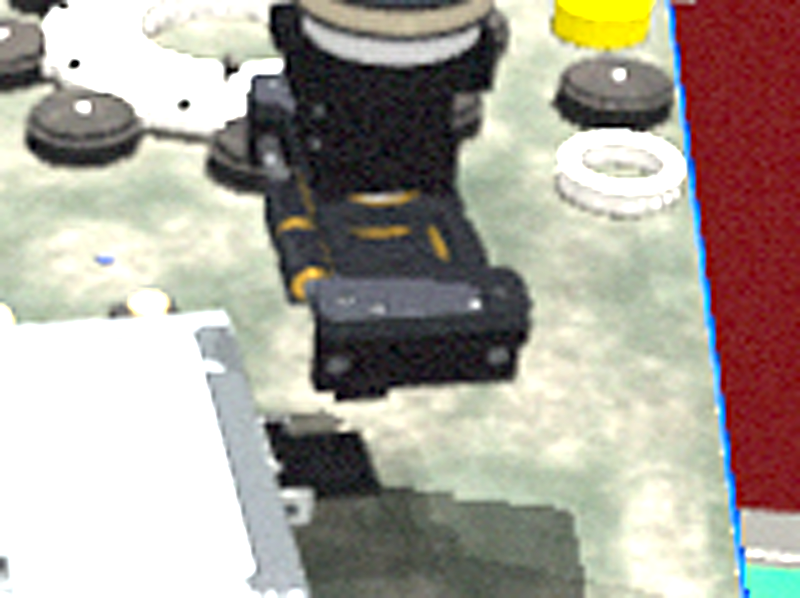

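The tip shows at about crop (360,398), clearly above the tab at (330,460), and there is no contact yet. I'll keep lowering until the force rises.

```bash
python3 -m jog '[{"grip":255,"travel":[0,0,-0.3],"twist":0},{"grip":255,"travel":[0,0,-0.3],"twist":0},{"grip":255,"travel":[0,0,0],"twist":0}]';python3 -m jog '[{"grip":255,"travel":[0,0,-0.2],"twist":0},{"grip":255,"travel":[0,0,-0.2],"twist":0},{"grip":255,"travel":[0,0,0],"twist":0}]';python3 -c "
from rig import *
print(get_obs()['moment'])"
```

```text
time: 3.7
position: [0.4742, 0.1545, 0.0669]
tool_rot: [-0.127, 0.992, 0.0, -0.0]
ft_force: [0.5, 0.8, 0.2]
grip_width: 0.0007
time: 4.0
position: [0.4742, 0.1545, 0.063]
tool_rot: [-0.127, 0.992, 0.0, -0.0]
ft_force: [-0.1, 0.1, 0.4]
grip_width: 0.0002
[0.0801248  0.03141618 0.03243103]
```

```bash
python3 -m jog '[{"grip":255,"travel":[0,0,-0.2],"twist":0},{"grip":255,"travel":[0,0,0],"twist":0}]';python3 -m jog '[{"grip":255,"travel":[0,0,-0.2],"twist":0},{"grip":255,"travel":[0,0,0],"twist":0}]'
```

```text
time: 4.2
position: [0.4743, 0.1545, 0.0611]
tool_rot: [-0.127, 0.992, -0.0, -0.0]
ft_force: [-0.7, -0.6, 0.1]
grip_width: 0.0003
time: 4.4
position: [0.4743, 0.1545, 0.0591]
tool_rot: [-0.127, 0.992, -0.0, -0.0]
ft_force: [-0.2, -0.7, 0.9]
grip_width: 0.0006
```

```bash
python3 -m jog '[{"grip":255,"travel":[0,0,-0.3],"twist":0},{"grip":255,"travel":[0,0,-0.3],"twist":0},{"grip":255,"travel":[0,0,0],"twist":0}]';python3 -c "
from h import *
o=get_obs();print(o['position'],o['ft_force'])
im=camera('side')[:,:,::-1];im=cv2.resize(im[150:240,310:420],None,fx=7,fy=6.6,interpolation=2)
im=np.clip(im.astype(float)*2.2,0,255).astype('uint8');cv2.imwrite('pics/side5.png',im)"
```

```text
time: 4.7
position: [0.4741, 0.1545, 0.0528]
tool_rot: [-0.127, 0.992, 0.0, -0.0]
ft_force: [-1.0, -0.3, 0.6]
grip_width: 0.0002
[0.47410031 0.15450787 0.05278964] [-0.98997909 -0.2537932   0.62221274]
```

View pics/side5.png

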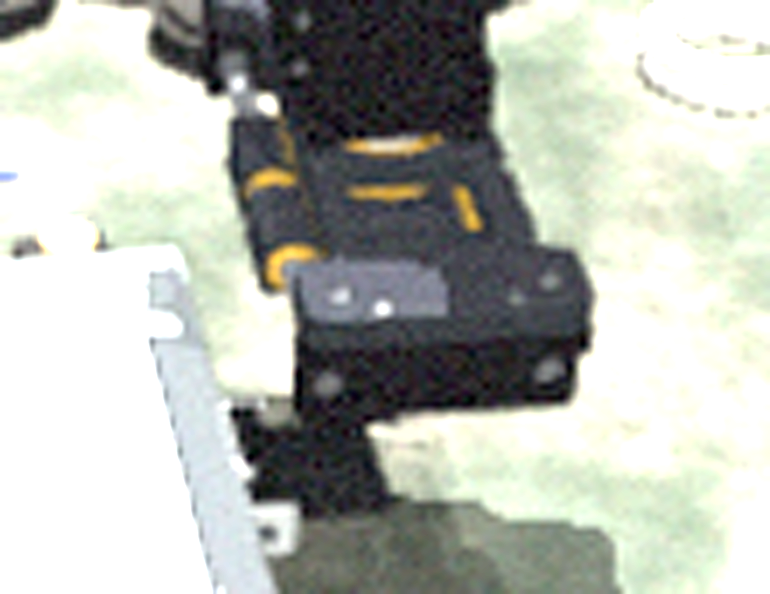

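The tip now overlaps the tab in the image, near crop (330,425), and there is still no force. By the pixels, contact should come about 25 mm lower, so I'll keep going by touch.

```bash
python3 -m jog '[{"grip":255,"travel":[0,0,-0.4],"twist":0},{"grip":255,"travel":[0,0,-0.4],"twist":0},{"grip":255,"travel":[0,0,0],"twist":0}]';python3 -m jog '[{"grip":255,"travel":[0,0,-0.4],"twist":0},{"grip":255,"travel":[0,0,-0.4],"twist":0},{"grip":255,"travel":[0,0,0],"twist":0}]';python3 -m jog '[{"grip":255,"travel":[0,0,-0.3],"twist":0},{"grip":255,"travel":[0,0,0],"twist":0}]'
```

```text
time: 5.05
position: [0.474, 0.1545, 0.0447]
tool_rot: [-0.127, 0.992, 0.0, -0.001]
ft_force: [0.3, 0.2, -0.1]
grip_width: 0.0001
time: 5.35
position: [0.474, 0.1545, 0.0367]
tool_rot: [-0.127, 0.992, 0.0, -0.001]
ft_force: [-0.4, -0.2, -0.6]
grip_width: 0.0002
time: 5.55
position: [0.4743, 0.1545, 0.034]
tool_rot: [-0.127, 0.992, 0.0, -0.0]
ft_force: [-0.9, -0.4, 0.1]
grip_width: 0.0005
```

```bash
for i in 1; do python3 -m jog '[{"grip":255,"travel":[0,0,-0.2],"twist":0},{"grip":255,"travel":[0,0,0],"twist":0}]'; python3 -m jog '[{"grip":255,"travel":[0,0,-0.2],"twist":0},{"grip":255,"travel":[0,0,0],"twist":0}]';python3 -m jog '[{"grip":255,"travel":[0,0,-0.2],"twist":0},{"grip":255,"travel":[0,0,0],"twist":0}]'; python3 -m jog '[{"grip":255,"travel":[0,0,-0.2],"twist":0},{"grip":255,"travel":[0,0,0],"twist":0}]';done | grep -v rot
```

```text
time: 5.75
position: [0.4744, 0.1545, 0.0321]
ft_force: [-0.1, -0.8, 1.2]
grip_width: 0.0001
time: 5.95
position: [0.4743, 0.1545, 0.0301]
ft_force: [0.5, -0.4, 0.6]
grip_width: 0.0004
time: 6.15
position: [0.4744, 0.1545, 0.0282]
ft_force: [-0.5, 0.6, 1.1]
grip_width: 0.0006
time: 6.35
position: [0.4745, 0.1545, 0.0263]
ft_force: [0.2, 0.0, 2.7]
grip_width: 0.0003
```

Contact: about 2.7 N at TCP z 0.026. So the real fingertip is about 15 mm above the reported TCP. I'll press on.

```bash
for i in 1; do python3 -m jog '[{"grip":255,"travel":[0,0,-0.2],"twist":0},{"grip":255,"travel":[0,0,0],"twist":0}]'; python3 -m jog '[{"grip":255,"travel":[0,0,-0.2],"twist":0},{"grip":255,"travel":[0,0,0],"twist":0}]'; done | grep -v rot
python3 - <<'E'
from h import *
im0=cv2.imread('pics/side0.png')[165:290,260:390].astype(int)
im=camera('side')[:,:,::-1]
print(search_frame('cover_edge','side')[:2],search_frame('reset_a_top','side')[:4])
print((abs(im[165:290,260:340].astype(int)-im0[:,:80]).sum(2)>90).sum())
E
```

```text
time: 6.55
position: [0.4747, 0.1546, 0.0243]
ft_force: [-0.9, -1.2, 4.0]
grip_width: 0.0006
time: 6.75
position: [0.475, 0.1547, 0.0228]
ft_force: [-1.3, 0.2, 9.4]
grip_width: 0.0005
[{'at': [0.5735, 0.1996, 0.0889], 'p': 0.58}] []
2060
```

Stop reached at 9.4 N and the cover is rising. I'll lift off and back away from it.

```bash
python3 -m jog '[{"grip":255,"travel":[0,0,1.2],"twist":0},{"grip":255,"travel":[-1.9,-0.5,1],"twist":0},{"grip":255,"travel":[-1.9,-0.5,2],"twist":0},{"grip":255,"travel":[0,0,3],"twist":0},{"grip":255,"travel":[0,0,0],"twist":0},{"grip":255,"travel":[0,0,0],"twist":0},{"grip":255,"travel":[0,0,0],"twist":0}]'
python3 - <<'E'
from h import *
im=camera('side')[:,:,::-1];cv2.imwrite('pics/side6.png',cv2.resize(im[100:300,250:450],None,fx=3,fy=3,interpolation=2))
im2=camera('top')[:,:,::-1];cv2.imwrite('pics/top6.png',im2)
for c in('side','top'):
  for n in('cover_edge','reset_a_top','tab_press'):print(c,n,[(np.round(d['at'],3).tolist(),round(d['p'],2)) for d in search_frame(n,c)[:4]])
a=cv2.resize(im[100:300,250:450],None,fx=3,fy=3,interpolation=2);b=cv2.resize(im2[120:290,250:400],None,fx=2.6,fy=2.6,interpolation=2)
h=np.zeros((600,800,3),np.uint8);h[:,:400]=a[:,50:450];h[:442,400:790]=b[:442,:390];cv2.imwrite('pics/both6.png',h)
E
```

```text
time: 7.6
position: [0.4362, 0.1445, 0.0937]
tool_rot: [-0.127, 0.992, 0.0, -0.0]
ft_force: [-0.4, -0.4, -0.8]
grip_width: 0.0006
side cover_edge [([0.58, 0.202, 0.096], 0.92)]
side reset_a_top [([0.488, 0.164, 0.045], 0.57)]
side tab_press [([0.485, 0.162, 0.046], 0.77)]
top cover_edge [([0.582, 0.182, 0.1], 0.63)]
top reset_a_top []
top tab_press [([0.492, 0.158, 0.042], 0.61)]
```

View pics/both6.png

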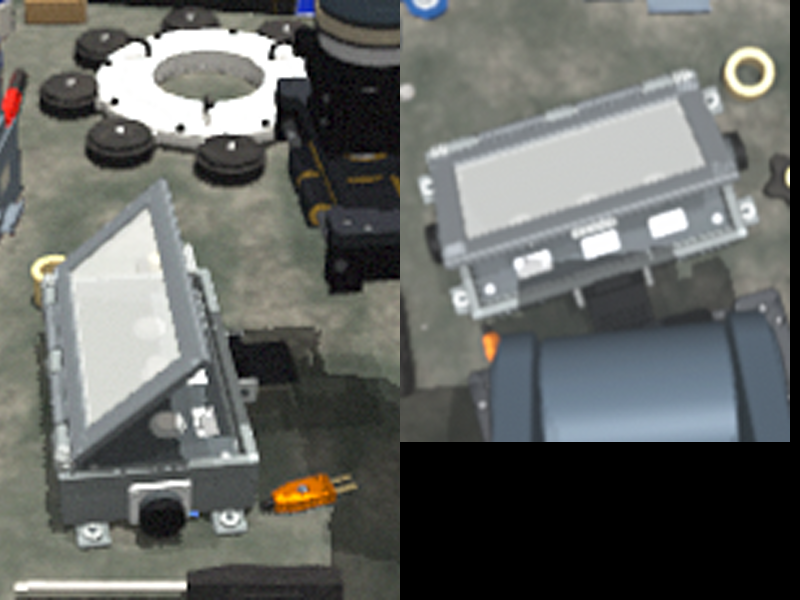

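The cover has sprung to about 0.75 rad: its edge runs from (160,185) to (205,360) in the left half of the picture. The loose things have not moved. Now I'll approach with the finger flank in front of the edge.

```bash
python3 -m jog '[{"grip":255,"travel":[1.8,0.47,0.3],"twist":0},{"grip":255,"travel":[1.8,0.47,0.3],"twist":0},{"grip":255,"travel":[1.8,0.47,0.3],"twist":0},{"grip":255,"travel":[1.4,0.36,0],"twist":0},{"grip":255,"travel":[0.6,0.15,0],"twist":0},{"grip":255,"travel":[0,0,0],"twist":0}]' | grep -v rot; python3 -m jog '[{"grip":255,"travel":[0.6,0.15,0.1],"twist":0},{"grip":255,"travel":[0.6,0.15,0.2],"twist":0},{"grip":255,"travel":[0.6,0.15,0.3],"twist":0},{"grip":255,"travel":[0.6,0.15,0.5],"twist":0},{"grip":255,"travel":[0.6,0.15,0.5],"twist":0}]' | grep -v rot;  python3 - <<'E'
from h import *
camera('side')
print([(np.round(d['at'],3).tolist(),round(d['p'],2)) for d in search_frame('cover_edge','side')[:2]])
E
```

```text
time: 8.6
position: [0.5109, 0.1638, 0.1031]
ft_force: [-0.6, 0.2, 0.3]
grip_width: 0.0005
time: 9.1
position: [0.54, 0.1713, 0.1197]
ft_force: [-1.8, 0.4, 1.3]
grip_width: 0.0004
[([0.59, 0.213, 0.102], 0.68)]
```

```bash
python3 -m jog '[{"grip":255,"travel":[0.6,0.15,0],"twist":0},{"grip":255,"travel":[0.6,0.15,0],"twist":0},{"grip":255,"travel":[0.6,0.15,0.2],"twist":0},{"grip":255,"travel":[0.6,0.15,0.3],"twist":0},{"grip":255,"travel":[0.6,0.15,0.3],"twist":0},{"grip":255,"travel":[0.6,0.15,0.3],"twist":0},{"grip":255,"travel":[0.6,0.15,0.2],"twist":0}]' | grep -v rot; python3 -m jog '[{"grip":255,"travel":[0.6,0.15,0.2],"twist":0},{"grip":255,"travel":[0.6,0.15,0.2],"twist":0},{"grip":255,"travel":[0.6,0.15,0.1],"twist":0},{"grip":255,"travel":[0.6,0.15,0.1],"twist":0}]' | grep -v rot;  python3 - <<'E'
from h import *
camera('side')
print([(np.round(d['at'],3).tolist(),round(d['p'],2)) for d in search_frame('cover_edge','side')[:2]])
E
```

```text
time: 9.9
position: [0.5833, 0.1819, 0.1326]
ft_force: [-0.4, -0.4, -0.7]
grip_width: 0.0004
time: 10.3
position: [0.607, 0.1879, 0.1383]
ft_force: [0.2, 0.9, 0.6]
grip_width: 0.0004
[([0.605, 0.26, 0.113], 0.64)]
```

```bash
python3 -m jog '[{"grip":255,"travel":[0.6,0.15,0],"twist":0},{"grip":255,"travel":[0.6,0.15,-0.1],"twist":0},{"grip":255,"travel":[0.6,0.15,-0.1],"twist":0},{"grip":255,"travel":[0.6,0.15,-0.1],"twist":0},{"grip":255,"travel":[0.6,0.15,-0.2],"twist":0},{"grip":255,"travel":[0,0,0],"twist":0}]' | grep -v rot;  python3 - <<'E'
from h import *
im=camera('side');cv2.imwrite('pics/side7.png',im[:,:,::-1])
print([(np.round(d['at'],3).tolist(),round(d['p'],2)) for d in search_frame('cover_edge','side')[:2]])
E
```

```text
time: 11.0
position: [0.6374, 0.1953, 0.1328]
ft_force: [-0.4, 0.6, 0.6]
grip_width: 0.0004
[([0.635, 0.251, 0.109], 0.92)]
```

```bash
python3 -m jog '[{"grip":255,"travel":[0.5,0.12,-0.2],"twist":0},{"grip":255,"travel":[0.5,0.12,-0.2],"twist":0},{"grip":255,"travel":[0.3,0.08,-0.2],"twist":0},{"grip":255,"travel":[0,0,0],"twist":0},{"grip":255,"travel":[0,0,0],"twist":0}]' | grep -v rot; python3 -m jog '[{"grip":255,"travel":[-2,-0.5,0],"twist":0},{"grip":255,"travel":[-3,-0.8,0],"twist":0},{"grip":255,"travel":[-3,-0.8,0],"twist":0},{"grip":255,"travel":[-4,-1,0],"twist":0},{"grip":255,"travel":[-4,-1,0],"twist":0},{"grip":255,"travel":[-4,-1,0],"twist":0},{"grip":255,"travel":[0,0,0],"twist":0}]' | grep -v rot
python3 - <<'E'
from h import *
out=[]
for c,(x0,y0,w,h) in(("top",(245,135,150,110)),("side",(255,120,150,170))):
    im=camera(c)[:,:,::-1];cv2.imwrite(f'pics/{c}8.png',im)
    for n in('cover_edge','reset_a_top','tab_press'):print(c,n,[(np.round(d['at'],4).tolist(),round(d['p'],2)) for d in search_frame(n,c)[:4]])
    out.append(im[y0:y0+h,x0:x0+w])
a=cv2.resize(out[0],(400,293),interpolation=2);b=cv2.resize(out[1],(400,453),interpolation=2)
H=np.zeros((453,800,3),np.uint8);H[:293,:400]=a;H[:,400:]=b;cv2.imwrite('pics/both8.png',H)
E
```

```text
time: 11.6
position: [0.6493, 0.1984, 0.127]
ft_force: [0.0, -1.2, 0.8]
grip_width: 0.0004
time: 12.3
position: [0.4404, 0.1466, 0.1266]
ft_force: [0.1, -0.6, -0.1]
grip_width: 0.0005
top cover_edge [([0.6578, 0.2024, 0.1189], 0.9)]
top reset_a_top []
top tab_press [([0.4942, 0.1589, 0.042], 0.57)]
side cover_edge []
side reset_a_top [([0.5562, 0.1834, 0.0435], 0.4)]
side tab_press [([0.4857, 0.1668, 0.0436], 0.7)]
```

View pics/both8.png

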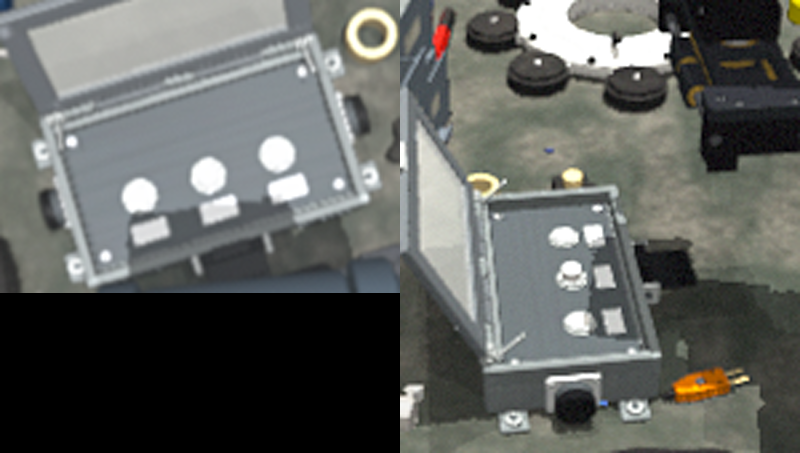

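The cover is open, with its edge at the upper left of both views. The middle button stands proud, at about (572,272) in the side crop and (208,175) in the top crop; its neighbours are flush. Now I'll check its position numerically.

Run:
```python
from h import *
from scipy import ndimage as nd
P=(.5715,.18,np.radians(14.5))
for y in(-.052,0,.052):print(y,box2w([-.012,y,.042],P)[0].round(4),proj(box2w([-.012,y,.046],P),'top').round(1),proj(box2w([-.012,y,.046],P),'side').round(1))
for c,(x0,y0,w,h) in(("top",(285,180,80,45)),("side",(455-145,190,30,65))):
    g=cv2.imread(f'pics/{c}8.png',0)[y0:y0+h,x0:x0+w];l,n=nd.label(g>190)
    for i in range(1,n+1):
        m=l==i
        if m.sum()>25:r,q=nd.center_of_mass(m);print(c,m.sum(),round(q+x0,1),round(r+y0,1))
```

```text
-0.052 [0.5729 0.1267 0.042 ] [[348.8 192.2]] [[316.8 206.2]]
0 [0.5599 0.177  0.042 ] [[322.6 199.5]] [[319.1 221.5]]
0.052 [0.5469 0.2273 0.042 ] [[296.4 206.9]] [[321.7 238.4]]
top 147 348.5 192.5
top 143 322.8 200.5
top 119 352.7 205.1
top 136 296.9 208.0
top 102 326.8 212.9
top 76 301.1 221.0
side 47 327.3 207.6
side 64 316.0 208.3
side 75 318.9 222.7
side 37 331.0 223.4
side 68 321.2 240.8
side 42 334.5 240.1
```

```bash
python3 -m jog '[{"grip":255,"travel":[3.94,1,0],"twist":0},{"grip":255,"travel":[3.94,1,0],"twist":0},{"grip":255,"travel":[3.94,1,0],"twist":0},{"grip":255,"travel":[0,0,-3],"twist":0},{"grip":255,"travel":[0,0,-3],"twist":0},{"grip":255,"travel":[0,0,-2],"twist":0},{"grip":255,"travel":[0,0,0],"twist":0},{"grip":255,"travel":[0,0,0],"twist":0}]'|grep -v rot; for i in 1; do python3 -m jog '[{"grip":255,"travel":[0,0,-0.3],"twist":0},{"grip":255,"travel":[0,0,-0.3],"twist":0},{"grip":255,"travel":[0,0,0],"twist":0}]';python3 -m jog '[{"grip":255,"travel":[0,0,-0.3],"twist":0},{"grip":255,"travel":[0,0,0],"twist":0}]';python3 -m jog '[{"grip":255,"travel":[0,0,-0.2],"twist":0},{"grip":255,"travel":[0,0,0],"twist":0}]'; done|grep -v rot
```

```text
time: 13.5
position: [0.568, 0.1775, 0.047]
ft_force: [0.3, 0.6, 0.3]
grip_width: 0.0001
time: 13.8
position: [0.5679, 0.1775, 0.0418]
ft_force: [-0.1, 0.3, 0.2]
grip_width: 0.0004
time: 14.0
position: [0.5676, 0.1774, 0.0383]
ft_force: [0.7, 0.4, -0.1]
grip_width: 0.001
time: 14.2
position: [0.5677, 0.1775, 0.0363]
ft_force: [1.2, 0.5, 0.9]
grip_width: 0.0006
```

The x position is 9 mm past the target, because the last reading was taken while the arm was still settling. I'll correct it before pressing.

```bash
python3 -m jog '[{"grip":255,"travel":[0,0,0.4],"twist":0},{"grip":255,"travel":[-0.9,-0.1,0],"twist":0},{"grip":255,"travel":[0,0,-0.4],"twist":0},{"grip":255,"travel":[0,0,0],"twist":0},{"grip":255,"travel":[0,0,0],"twist":0}]'|grep -v rot; for i in 1; do python3 -m jog '[{"grip":255,"travel":[0,0,-0.2],"twist":0},{"grip":255,"travel":[0,0,0],"twist":0}]';python3 -m jog '[{"grip":255,"travel":[0,0,-0.2],"twist":0},{"grip":255,"travel":[0,0,0],"twist":0}]';python3 -m jog '[{"grip":255,"travel":[0,0,-0.2],"twist":0},{"grip":255,"travel":[0,0,0],"twist":0}]'; done|grep -v rot
```

```text
time: 14.7
position: [0.5585, 0.1764, 0.036]
ft_force: [-0.1, -0.8, 0.2]
grip_width: 0.0004
time: 14.9
position: [0.5589, 0.1764, 0.0341]
ft_force: [-0.7, 0.9, -1.1]
grip_width: 0.0007
time: 15.1
position: [0.5589, 0.1765, 0.0321]
ft_force: [-0.1, -0.4, 0.6]
grip_width: 0.0007
time: 15.3
position: [0.5589, 0.1764, 0.0302]
ft_force: [-0.4, 0.2, 0.8]
grip_width: 0.0004
```

```bash
for i in 1; do python3 -m jog '[{"grip":255,"travel":[0,0,-0.2],"twist":0},{"grip":255,"travel":[0,0,0],"twist":0}]';python3 -m jog '[{"grip":255,"travel":[0,0,-0.2],"twist":0},{"grip":255,"travel":[0,0,0],"twist":0}]';python3 -m jog '[{"grip":255,"travel":[0,0,0],"twist":0},{"grip":255,"travel":[0,0,0],"twist":0}]'; done|grep -v rot
python3 - <<'E'
from h import *
im=camera('side')[:,:,::-1];cv2.imwrite('pics/side9.png',im)
i=cv2.resize(im[150:260,280:400],None,fx=6,fy=5.4,interpolation=2)
cv2.imwrite('pics/side9z.png',np.clip(i.astype(float)*1.5,0,255).astype('uint8'))
E
```

```text
time: 15.5
position: [0.559, 0.1764, 0.03]
ft_force: [-2.8, -0.2, 13.1]
grip_width: 0.0006
time: 15.7
position: [0.559, 0.1765, 0.0298]
ft_force: [-5.0, -1.9, 24.0]
grip_width: 0.0003
time: 15.9
position: [0.559, 0.1765, 0.0299]
ft_force: [-5.2, -0.9, 25.1]
grip_width: 0.0005
```

The hard stop at TCP z 0.030 matches a tip height of 42 mm, which is fully home. I'll back off and check.

```bash
python3 -m jog '[{"grip":255,"travel":[0,0,3],"twist":0},{"grip":255,"travel":[0,0,4],"twist":0},{"grip":255,"travel":[0,0,3],"twist":0},{"grip":255,"travel":[-4,-1,0],"twist":0},{"grip":255,"travel":[-4,-1,0],"twist":0},{"grip":255,"travel":[-4,-1,0],"twist":0},{"grip":255,"travel":[0,0,0],"twist":0},{"grip":255,"travel":[0,0,0],"twist":0}]' |grep -v rot
python3 - <<'E'
from h import *
out=[]
for c,(x0,y0,w,h) in(("side8",(295,190,50,60)),("side",(295,190,50,60)),("top",(245,100,150,145))):
    if c=="side8":im=cv2.imread('pics/side8.png')
    else:
        im=camera(c)[:,:,::-1];cv2.imwrite(f'pics/{c}10.png',im)
        for n in('cover_edge','tab_press','screwdriver_mid','spare_plug_mid','bushing_mid','knob_mid'):print(c,n,[(np.round(d['at'],3).tolist(),round(d['p'],2)) for d in search_frame(n,c)[:2]])
    out.append(cv2.resize(im[y0:y0+h,x0:x0+w],(260,int(260*h/w)),interpolation=2))
H=np.zeros((320,790,3),np.uint8)
for i,o in enumerate(out):H[:o.shape[0],i*265:i*265+260]=o[:320]
cv2.imwrite('pics/fin.png',H)
E
```

```text
time: 16.75
position: [0.4381, 0.1463, 0.1263]
ft_force: [0.9, 0.3, 0.4]
grip_width: 0.0005
side cover_edge [([0.648, 0.226, 0.114], 0.86)]
side tab_press [([0.487, 0.168, 0.042], 0.72)]
side screwdriver_mid [([0.478, 0.34, 0.016], 0.65)]
side spare_plug_mid [([0.45, 0.251, 0.013], 0.62)]
side bushing_mid [([0.662, 0.041, 0.029], 0.56)]
side knob_mid [([0.452, 0.25, 0.012], 0.36)]
top cover_edge [([0.658, 0.205, 0.118], 0.88)]
top tab_press [([0.491, 0.158, 0.042], 0.7)]
top screwdriver_mid [([0.482, 0.337, 0.023], 0.87), ([0.661, 0.052, 0.029], 0.65)]
top spare_plug_mid [([0.54, 0.224, 0.046], 0.32)]
top bushing_mid [([0.661, 0.053, 0.029], 0.61)]
top knob_mid [([0.579, 0.02, 0.017], 0.88)]
```

View pics/fin.png

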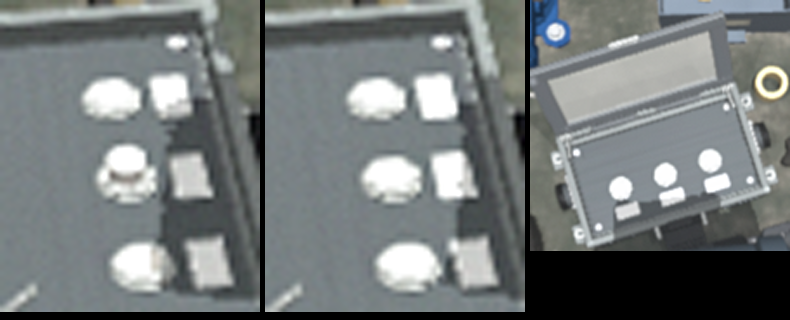

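The middle button was proud in the left panel, at (125,165). In the middle panel, at (390,178), it is as flat as its neighbours. The cover's centre corresponds to about 2.0 rad, the tab is back up, and the bystanders I could measure are where they started.

```bash
python3 -c "
from rig import *
print(hand_in(),get_obs()['time'])"
```

```text
the job is handed in; nothing more can be done
the job is handed in; nothing more can be done
```

The job is done and handed in at about 17 s of robot time. I pressed the tab to its stop (about 9 N) and the cover sprang up by itself to about 0.75 rad. I pushed it slowly fully open; the readings between moves stayed under about 2.5 N. Then I pressed the proud middle button until it stopped hard at about 25 N.

**Last checks:**
- **Button:** the middle button looks as flat as its two neighbours in the last picture.
- **Cover and tab:** the cover measures about 2.0 rad open. The tab is back at 42 mm, its rest height.
- **Robot:** the arm stands clear of the box, with force readings down to noise.
- **Loose things:** the screwdriver, plug, bushing and knob were each found within about 10 mm of where they started. A few low-confidence detections disagreed, placing the plug on the box and the knob at the plug's spot, and I took those as false.

**What disagreed:**
- **Fingertip height:** the closed fingertips touched about 35 mm higher than the stated tool frame implies. The side camera showed this too, so I found the heights by touch.
- **Button force:** I saw no clear 2.5 N reading while the button travelled, only the hard stop. That it is home therefore rests on the stop height and the picture.

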